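Put the loose watercolours back into their tins and tray

ROBOT

A 7-joint arm with a two-finger parallel gripper is mounted at the origin on the work surface. World frame = base frame: x ahead of the robot, y to its left, z up, the work surface at z = 0. Lengths are in m, angles in rad, forces in N, time in s.
With the tool pointing down it reaches from about 0.425 to 0.925 m from the base axis. Payload 6.8 kg.
Tool frame: the origin (TCP) lies midway between the tips of the shut fingers; the grasp point (between the pads) lies 19 mm behind it; z points along the fingers, y is the direction in which the jaws open and shut (so a half turn about z gives the same grasp; the last joint's range is limited). The gripper opens to 85 mm and grips with 20 to 120 N. Pads are 22 mm wide; open, the fingers measure 114 mm over their backs; the gripper's body (76 mm by 85 mm) begins 54 mm behind the grasp point. The pads swing forward as they close: fully open they stand 13 mm farther back than shut.
Start: joints at [-1.391, 0.477, 0.022, 1.555, -0.011, 1.109, -0.083], TCP at [0.192, 0.647, 0.231] pointing down, gripper open.
Joint ranges: [-2.96, 2.96], [-0.34, 2.1], [-1.41, 1.46], [0.24, 2.44], [-1.37, 4.51], [0.17, 1.92], [-2.96, 2.96]. Speed limits (rad/s): [2.39, 2.39, 3.14, 3.14, 3.14, 3.14, 3.14].

INTERFACE

Orientations are given as a unit quaternion [w, x, y, z].
In Python, from station import readout, eyes, ticket gives the robot as it stands. The module is installed in compiled form; this text tells all that it offers.
- The arm moves only by the shell command python3 -m crank 'ROWS' [FORCE]. ROWS is JSON, a list of rows, each an object of numbers: "jaw": the opening in per cent of the stroke, from 0 (shut) to 100 (fully open); "x", "y", "z": the shift along the tool's x, y, z in mm; "ax", "ay", "az": the turn, a rotation vector about the tool's x, y, z in degrees. In form: [{"jaw": .., "x": .., "y": .., "z": .., "ax": .., "ay": .., "az": ..}, ...]. A call has 1 to 12 rows; each row shifts and turns the commanded pose from where the row before left it, along the tool's axes as they then stand; what a row does not reach is not made up. A row lasts 1/8 s, in which the tool goes at most 62.5 mm and 10.7 degrees, less where a joint would pass 70% of its speed; a pose out of reach is approached as far as the arm can. A call with a gripper value outside its range is refused whole. The fingers move at their own pace and stop on an object; FORCE is the grip in N (left out, the last holds). Time passes only in rows, so rows that do not move let the fingers close. It gives the time, the measured TCP pose, the force and the opening at its end, in the units of the state.
- readout.get_obs(): the state, without advancing time (a new reading comes with each control period).
- eyes.read_camera(name): name is "scene" or "top" or "wrist"; returns (picture, depth): 420x560x3 uint8, red, green, blue; 420x560 float32, m along the optical axis (not along the pixel's ray), 0 where there is no reading.
- eyes.calibration(name): a dict with "fx", "fy", "cx", "cy" (pixels), "R" (3x3) and "t" (3): a world point X has camera coordinates R X + t. Camera axes: x right, y down, z forward; pixel columns grow to the right and rows downward; lengths in m; the calibration is good to about 2 mm. A picture is of the moment at which its call begins: read the wrist's pose just before it. calibration takes no time and is no camera call; for the wrist camera it gives the pose at the moment of the call.
- ticket.hand_in(): hands the job in, once; it reports no verdict.
The state is a dict: "t": time; "q": joint angles; "joint_vel": joint speeds; "joint_torque": joint torques, N m; "eef_pos": TCP position; "tool_rot": TCP orientation; "contact_force": force on the tool from outside, world axes, zero at the start; "torque": the same for the moment, N m; "gripper_width": opening from 0.0 (shut) to 1.0 (fully open).
Only numpy, scipy, OpenCV 4.12 (cv2) and the standard library are available. Lean on these libraries where they do the work, as an engineer would, in place of code of your own. Each camera call takes 0.05 s, during which the arm holds its last target. There are 200 camera calls.

TASK

Put the paints away: set each of the three loose pans flat into the empty middle bay of the tin of its own colour family (orange with the yellow and red, turquoise with the green and blue, grey with the white and black), lying the same way as its neighbours. Lay both paint tubes flat, side by side along the wooden tray, head to tail (caps at opposite ends). Leave the water pot where it stands.

Things in the scene. Friction and masses are not known exactly. Their poses are not given: they have to be found in the camera images.
- pan_orange: loose pan of orange paint (a warm colour): white block with a paint cake on top, 44 (x) x 30 (y) x 18 mm high, 30 g. Origin: centre of underside; x along the long side, z up. A half turn about z changes nothing. Grip across y with the fingertips 9 to 10 mm above its underside: the bay walls stand 5 mm above the bay floor.
- pan_turquoise: loose pan of turquoise paint (a cool colour): white block with a paint cake on top, 44 (x) x 30 (y) x 18 mm high, 30 g. Origin: centre of underside; x along the long side, z up. A half turn about z changes nothing. Grip across y with the fingertips 9 to 10 mm above its underside: the bay walls stand 5 mm above the bay floor.
- pan_grey: loose pan of mid-grey paint (a neutral): white block with a paint cake on top, 44 (x) x 30 (y) x 18 mm high, 30 g. Origin: centre of underside; x along the long side, z up. A half turn about z changes nothing. Grip across y with the fingertips 9 to 10 mm above its underside: the bay walls stand 5 mm above the bay floor.
- tube_violet: stiff full paint tube lying flat, white, violet band, black cap, 130 mm long, 70 g, a wedge: 26 wide x 26 high at the shoulder, 48 x 3 at the folded end. Origin: underside, on its axis, 12 mm behind the shoulder; x to the cap (cap end +32, folded end -98 mm), z up. Grip across y at the origin, 28 mm wide there, tips 14 mm above its underside: clears walls and the other tube's thin end.
- tube_brown: stiff full paint tube lying flat, white, brown band, black cap, 130 mm long, 70 g, a wedge: 26 wide x 26 high at the shoulder, 48 x 3 at the folded end. Origin: underside, on its axis, 12 mm behind the shoulder; x to the cap (cap end +32, folded end -98 mm), z up. Grip across y at the origin, 28 mm wide there, tips 14 mm above its underside: clears walls and the other tube's thin end.
- tin_warm: fixed tin of the warm colours, white floor, dark walls, 192 (x) x 52 (y) mm, yaw within 0.3. 3 bays along x, pitch 63 mm, inside 60 x 46; end bays hold fixed pans like the loose ones: yellow (-x), red (+x), tops 20 mm above the table. Middle bay empty, centred on the origin. Floor 2, wall tops 7 mm above the table. Origin: centre of underside, on the table. Set pans gripped across the row (y).
- tin_cool: fixed tin of the cool colours, white floor, dark walls, 192 (x) x 52 (y) mm, yaw within 0.3. 3 bays along x, pitch 63 mm, inside 60 x 46; end bays hold fixed pans like the loose ones: green (-x), blue (+x), tops 20 mm above the table. Middle bay empty, centred on the origin. Floor 2, wall tops 7 mm above the table. Origin: centre of underside, on the table. Set pans gripped across the row (y).
- tin_neutral: fixed tin of the neutrals, white floor, dark walls, 192 (x) x 52 (y) mm, yaw within 0.3. 3 bays along x, pitch 63 mm, inside 60 x 46; end bays hold fixed pans like the loose ones: white (-x), black (+x), tops 20 mm above the table. Middle bay empty, centred on the origin. Floor 2, wall tops 7 mm above the table. Origin: centre of underside, on the table. Set pans gripped across the row (y).
- tube_tray: fixed wooden tray, inside 150 (x) x 104 (y) mm, floor 2 and wall tops 8 mm above the table, walls 4 thick, yaw within 0.3. Origin: centre of underside, on the table. Tubes lie along x, either on either side. Best with outer flanks along the long walls: one tube's origin at (+33, +30) mm, its x turned +0.1 rad from the tray's; the other's at (-33, -30), turned pi + 0.1.
- water_pot: frosted water pot with a green collar, 76 mm across, 72 mm high, standing loose left of the work; to be left alone. Origin: centre of its underside.
Not all that is in view belongs to the job. What is shaped like the pan_orange but pink or purple is not meant.

How it is judged:
At the end, for the whole second after the job is handed in: Each pan flat in its family's middle bay, within 12 mm of its centre along and across, long side within 0.35 rad of the tin's. Tubes flat in the tray, within 0.3 rad of its length, one origin 15 to 55 mm to its +x side, one to its -x side, within 45 mm of its middle line. All at rest (x of pan_orange in the frame of tin_warm between -0.012 and 0.012 m and y of pan_orange in the frame of tin_warm between -0.012 and 0.012 m and z of pan_orange in the frame of tin_warm between -0.001 and 0.005 m and angle between each of pan_orange, pan_turquoise, pan_grey's own z axis and vertical below 0.1 rad and angle between the x axis of pan_orange and the x axis of tin_warm, either way round below 0.35 rad and linear speed of each of pan_orange, pan_turquoise, pan_grey, tube_violet, tube_brown below 0.02 m/s and angular speed of each of pan_orange, pan_turquoise, pan_grey, tube_violet, tube_brown below 0.2 rad/s and x of pan_turquoise in the frame of tin_cool between -0.012 and 0.012 m and y of pan_turquoise in the frame of tin_cool between -0.012 and 0.012 m and z of pan_turquoise in the frame of tin_cool between -0.001 and 0.005 m and angle between the x axis of pan_turquoise and the x axis of tin_cool, either way round below 0.35 rad and x of pan_grey in the frame of tin_neutral between -0.012 and 0.012 m and y of pan_grey in the frame of tin_neutral between -0.012 and 0.012 m and z of pan_grey in the frame of tin_neutral between -0.001 and 0.005 m and angle between the x axis of pan_grey and the x axis of tin_neutral, either way round below 0.35 rad and y of tube_violet in the frame of tube_tray between -0.045 and 0.045 m and z of tube_violet in the frame of tube_tray between -0.001 and 0.006 m and angle between each of tube_violet, tube_brown's own z axis and vertical below 0.08 rad and angle between the x axis of each of tube_violet, tube_brown and the x axis of tube_tray, either way round below 0.3 rad and y of tube_brown in the frame of tube_tray between -0.045 and 0.045 m and z of tube_brown in the frame of tube_tray between -0.001 and 0.006 m and ((x of tube_violet in the frame of tube_tray between 0.015 and 0.055 m and x of tube_brown in the frame of tube_tray between -0.055 and -0.015 m) or (x of tube_violet in the frame of tube_tray between -0.055 and -0.015 m and x of tube_brown in the frame of tube_tray between 0.015 and 0.055 m))); the robot touches nothing.
It fails at once if the water pot is shifted by more than 30 mm or tipped (distance of water_pot from where it was at the start of the episode above 0.03 m or angle between water_pot's own z axis and vertical above 0.3 rad).
It also fails if it takes over 128 s, if anything falls off the work surface, if the arm or the gripper's body presses on something with over 40 N, if the wrist force passes 120 N, or if a joint passes its speed limit or range.

## Working session

There is one attempt and no reset: what is moved stays moved. The work goes in short steps, Python scripts to look and compute and a shell command to move; the robot and the scene stay as the last step left them, time stands still between calls to the robot, and variables do not carry over. Pictures are saved under pics/ and viewed, about 12 in all and at most 16, crops included, and the job is handed in when it is done.

```bash
mkdir -p pics; ls; python3 - <<'E'
from station import readout, eyes
import numpy as np, cv2
o=readout.get_obs(); print({k:np.round(v,3).tolist() for k,v in o.items()})
for n in ("top","scene"):
    c=eyes.calibration(n); print(n,{k:np.round(v,3).tolist() for k,v in c.items()})
    p,d=eyes.read_camera(n); np.savez(f"pics/{n}0.npz",p=p,d=d)
    cv2.imwrite(f"pics/{n}0.png",cv2.resize(p[:,:,::-1],(800,600),interpolation=cv2.INTER_CUBIC))
E
```

```text
pics
{'t': 0.0, 'q': [-1.391, 0.478, 0.022, 1.556, -0.012, 1.109, -0.083], 'joint_vel': [0.0, -0.001, -0.0, 0.0, 0.001, 0.001, 0.001], 'joint_torque': [-0.0, -59.644, 1.608, -28.12, 0.012, 0.009, -0.0], 'eef_pos': [0.191, 0.647, 0.23], 'tool_rot': [-0.0, 0.143, 0.99, -0.001], 'contact_force': [0.118, 0.181, 1.055], 'torque': [-0.021, 0.01, -0.01], 'gripper_width': 1.001}
top {'fx': 476.796, 'fy': 476.796, 'cx': 280.259, 'cy': 210.515, 'R': [[-0.017, -1.0, -0.011], [-0.996, 0.018, -0.089], [0.089, 0.009, -0.996]], 't': [0.078, 0.489, 1.367]}
scene {'fx': 532.354, 'fy': 532.354, 'cx': 280.211, 'cy': 201.167, 'R': [[-0.793, 0.609, -0.002], [0.372, 0.482, -0.793], [-0.483, -0.63, -0.609]], 't': [0.351, -0.177, 1.562]}
```

View pics/top0.png

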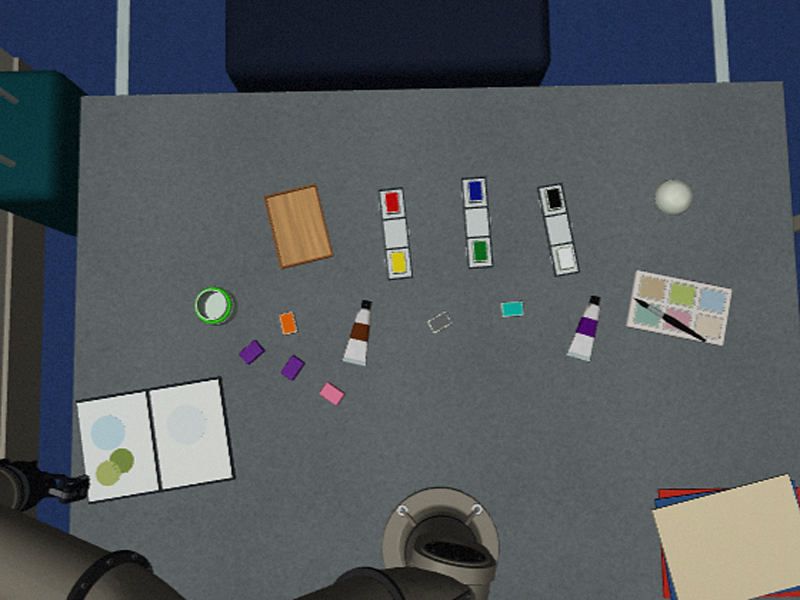

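View pics/scene0.png

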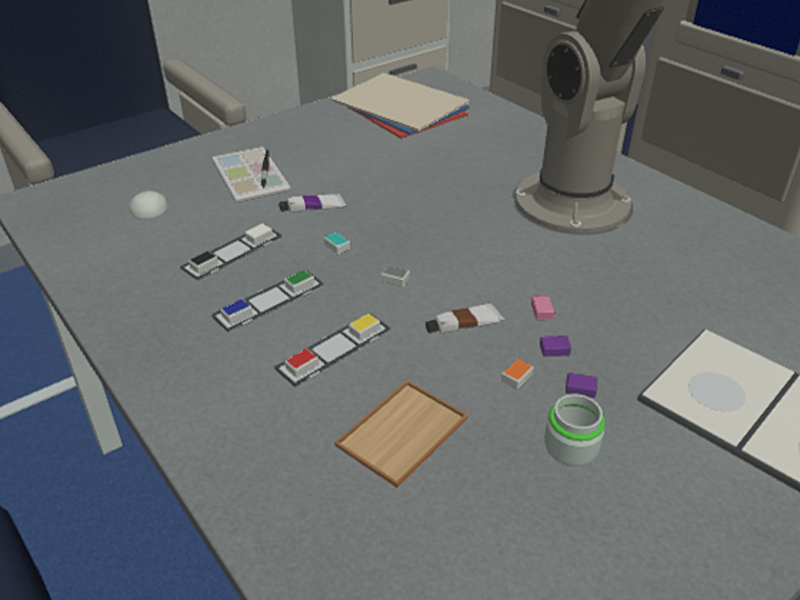

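The top view shows (800x600 px): tray (298,226), warm tin (395,233), cool tin (477,222), neutral tin (558,229), orange pan (288,323), grey pan (440,322), turquoise pan (512,309), brown tube (358,333), violet tube (586,328) and pot (214,306). The decoys are purple and pink. The scene view agrees with this.

```bash
cat > h.py <<'E'
import numpy as np, cv2
from station import readout, eyes
def cast(c,uv,z):
    uv=np.atleast_2d(np.asarray(uv,float)); R=np.array(c['R']);t=np.array(c['t'])
    d=np.c_[(uv[:,0]-c['cx'])/c['fx'],(uv[:,1]-c['cy'])/c['fy'],np.ones(len(uv))]@R
    o=-R.T@t
    return (o+d*((z-o[2])/d[:,2])[:,None])[:,:2]
def proj(c,X):
    q=np.array(c['R'])@np.asarray(X,float)+c['t']; return np.array([c['fx']*q[0]/q[2]+c['cx'],c['fy']*q[1]/q[2]+c['cy']])
def blobs(m,amin):
    n,l,s,ce=cv2.connectedComponentsWithStats(m.astype(np.uint8))
    return [(l==i) for i in range(1,n) if s[i,4]>=amin]
def pts(m): v,u=np.nonzero(m); return np.c_[u,v].astype(float)
def wrect(c,m,z):
    """centre (min-area rect), size, yaw of long side, in world at plane z"""
    P=cast(c,pts(m),z).astype(np.float32)*1000
    (cx,cy),(w,h),a=cv2.minAreaRect(P)
    a=np.deg2rad(a)
    if w<h: w,h=h,w; a+=np.pi/2
    a=(a+np.pi/2)%np.pi-np.pi/2
    return np.array([cx,cy]),P.mean(0),(w,h),a
def wrap(a): return (a+np.pi)%(2*np.pi)-np.pi
E
python3 - <<'E'
from h import *
c=eyes.calibration("top"); p=np.load("pics/top0.npz")["p"]
hsv=cv2.cvtColor(p,cv2.COLOR_RGB2HSV).astype(int);H,S,V=hsv[...,0],hsv[...,1],hsv[...,2]
s=1.4286
def at(u,v,r=30):
    m=np.zeros(H.shape,bool);u,v,r=int(u/s),int(v/s),int(r/s);m[v-r:v+r,u-r:u+r]=1;return m
def big(m): return max(blobs(m,3),key=lambda b:b.sum())
def show(n,m,z):
    r=wrect(c,big(m),z);print(n,np.round(r[0]),np.round(r[1],1),np.round(r[2]),round(r[3],3));return r[1]
col=lambda h0,h1:(H>=h0)&(H<=h1)&(S>120)&(V>60)
red=show('red',((H<6)|(H>174))&(S>120)&at(392,202,15),.02);yel=show('yel',col(20,35)&at(399,263,15),.02)
blu=show('blu',col(105,130)&at(476,191,15),.02);gre=show('gre',col(45,80)&at(481,251,15),.02)
blk=show('blk',(V<40)&at(553,199,10),.02);whi=show('whi',(V>180)&at(566,260,15),.02)
for n,a,b in(('warm',yel,red),('cool',gre,blu),('neutral',whi,blk)):
    d=b-a;print(n,np.round((a+b)/2,1),'len',round(np.hypot(*d),1),'yaw',round(np.arctan2(d[1],d[0]),3))
show('orange',col(5,18)&at(288,323,18),.018);show('turq',col(80,95)&at(512,309,18),.018)
show('grey',(V>150)&at(440,322,18),.018)
show('tray',(H>8)&(H<22)&(S>60)&at(298,226,50),.005)
show('pot',col(50,70)&at(214,306,30),.06)
show('brownband',(H<15)&(S>100)&at(358,333,40),.02);show('viol',(H>125)&(H<160)&(S>100)&at(586,328,40),.02)
for n,u,v in(('brown',358,333),('violet',586,328)):
    w=show(n+' white',(V>150)&at(u,v,38),.01); k=show(n+' cap',(V<45)&at(u+8,v-28,14),.016)
print(p[225:229,308],p[225:229,290])
E
```

```text
red [697.  84.] [697.4  83.8] [36. 24.] -0.017
yel [571.  72.] [571.4  72.6] [39. 25.] 0.093
blu [718. -90.] [717.4 -89.7] [38. 24.] 0.063
gre [592. -96.] [592.2 -95.8] [36. 23.] -0.019
blk [ 698. -251.] [ 698.1 -251. ] [37. 22.] 0.156
whi [ 572. -268.] [ 572.  -268.6] [56. 41.] 0.144
warm [634.4  78.2] len 126.5 yaw 0.089
cool [654.8 -92.7] len 125.3 yaw 0.049
neutral [ 635.  -259.8] len 127.3 yaw 0.139
orange [450. 301.] [450.4 300.9] [40. 25.] 0.195
turq [ 470. -159.] [ 471.  -157.8] [38. 23.] 1.552
grey [444.  13.] [444.9  12.3] [12.  4.] 0.224
tray [654. 281.] [653.7 280.8] [160. 114.] 0.227
pot [485. 439.] [482.9 431.2] [72. 65.] -0.253
brownband [430. 153.] [429.5 153.2] [35. 33.] 1.356
viol [ 432. -308.] [ 431.6 -308.4] [37. 35.] 1.228
brown white [390. 161.] [388.8 163.1] [48. 45.] -0.256
brown cap [486. 140.] [485.5 140.5] [18. 16.] 1.355
violet white [ 392. -297.] [ 391.1 -297.5] [49. 46.] -0.311
violet cap [ 487. -327.] [ 486.3 -327.3] [17. 16.] 1.211
[[96 99 95]
 [92 95 93]
 [89 88 89]
 [90 91 90]] [[ 93 102 102]
 [100 102 105]
 [ 94 100 102]
 [100 105 107]]
```

```bash
cat >> h.py <<'E'
from scipy.spatial.transform import Rotation as Ro
def tool():
    o=readout.get_obs();q=o['tool_rot'];R=Ro.from_quat([q[1],q[2],q[3],q[0]]).as_matrix()
    return np.array(o['eef_pos'])*1000,R,o
def plan(x,y,z,jaw):
    """mm, world; jaw = world angle of jaw line. Prints turn az (deg) first, then shift along tool axes after the turn."""
    p,R,o=tool(); a=np.arctan2(R[1,1],R[0,1]); d=(jaw-a+np.pi/2)%np.pi-np.pi/2
    R2=R@Ro.from_rotvec([0,0,-d]).as_matrix(); s=R2.T@(np.array([x,y,z])-p)
    tilt=np.rad2deg(np.cross(R[:,2],[0,0,-1]))
    print('t',round(o['t'],2),'at',np.round(p,1),'az',round(np.rad2deg(-d),1),'shift x,y,z',np.round(s,1),'tilt(world deg)',np.round(tilt,2),'q7',round(o['q'][6],2),'w',round(o['gripper_width'],2))
E
python3 -c "
from h import *
plan(450,301,150,.195+np.pi/2)"
```

```text
t 0.1 at [191.4 646.7 230.4] az -27.7 shift x,y,z [-186.7 -389.2   80.9] tilt(world deg) [ 0.09 -0.02  0.  ] q7 -0.08 w 1.0
```

```bash
python3 -m crank '[{"az":-9.2,"jaw":55},{"az":-9.2},{"az":-9.3},{"x":-18.7,"y":-38.9,"z":8},{"x":-18.7,"y":-38.9,"z":8},{"x":-18.7,"y":-38.9,"z":8},{"x":-18.7,"y":-38.9,"z":8},{"x":-18.7,"y":-38.9,"z":8},{"x":-18.7,"y":-38.9,"z":8},{"x":-18.7,"y":-38.9,"z":8},{"x":-18.7,"y":-38.9,"z":8}]' 30; python3 -m crank '[{"x":-18.7,"y":-38.9,"z":8},{"x":-18.7,"y":-38.9,"z":8},{}]'; python3 - <<'E'
from h import *
plan(450,301,70,.195+np.pi/2)
c=eyes.calibration("wrist");p,d=eyes.read_camera("wrist");np.savez("pics/w1.npz",p=p,d=d)
print({k:np.round(v,3).tolist() for k,v in c.items()})
cv2.imwrite("pics/w1.png",p[:,:,::-1])
E
```

```text
t 0.1 at [191.4 646.7 230.4] az -27.7 shift x,y,z [-186.8 -389.   160.9] tilt(world deg) [ 0.09 -0.02  0.  ] q7 -0.08 w 1.0
{'fx': 353.883, 'fy': 353.883, 'cx': 280.009, 'cy': 206.258, 'R': [[0.282, 0.959, -0.002], [0.916, -0.269, 0.298], [0.286, -0.086, -0.954]], 't': [-0.674, -0.041, 0.38]}schema error: expected keys jaw, x, y, z, ax, ay, az
schema error: expected keys jaw, x, y, z, ax, ay, az
```

View pics/w1.png

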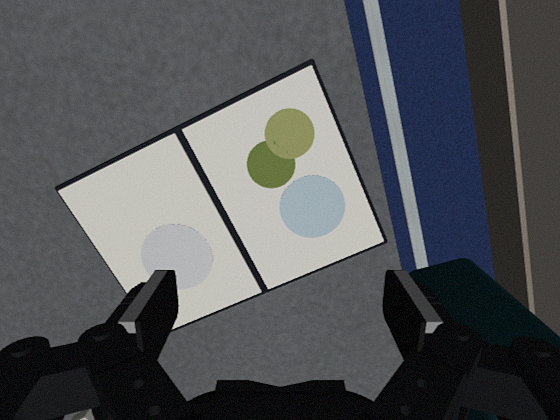

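The picture shows only the sketchbook and the open fingers, because the rows were refused: every key is required. Resending with full keys.

```bash
python3 -m crank '[{"jaw":55,"x":0,"y":0,"z":0,"ax":0,"ay":0,"az":-9.2},{"jaw":55,"x":0,"y":0,"z":0,"ax":0,"ay":0,"az":-9.2},{"jaw":55,"x":0,"y":0,"z":0,"ax":0,"ay":0,"az":-9.3},{"jaw":55,"x":-23.3,"y":-48.6,"z":10,"ax":0,"ay":0,"az":0},{"jaw":55,"x":-23.3,"y":-48.6,"z":10,"ax":0,"ay":0,"az":0},{"jaw":55,"x":-23.3,"y":-48.6,"z":10,"ax":0,"ay":0,"az":0},{"jaw":55,"x":-23.3,"y":-48.6,"z":10,"ax":0,"ay":0,"az":0},{"jaw":55,"x":-23.3,"y":-48.6,"z":10,"ax":0,"ay":0,"az":0},{"jaw":55,"x":-23.3,"y":-48.6,"z":10,"ax":0,"ay":0,"az":0},{"jaw":55,"x":-23.3,"y":-48.6,"z":10,"ax":0,"ay":0,"az":0},{"jaw":55,"x":-23.3,"y":-48.6,"z":10,"ax":0,"ay":0,"az":0},{"jaw":55,"x":0,"y":0,"z":0,"ax":0,"ay":0,"az":0}]' 30; python3 - <<'E'
from h import *
plan(450,301,70,.195+np.pi/2)
c=eyes.calibration("wrist");p,d=eyes.read_camera("wrist");np.savez("pics/w2.npz",p=p,d=d)
print(proj(c,[.45,.301,.018]))
cv2.imwrite("pics/w2.png",p[:,:,::-1])
E
```

```text
t: 1.65
eef_pos: [0.4525, 0.2967, 0.1504]
tool_rot: [-0.0, -0.093, 0.996, -0.002]
contact_force: [0.0, 0.8, 0.7]
gripper_width: 0.552
t 1.65 at [452.5 296.7 150.4] az -0.5 shift x,y,z [ 1.5  4.9 80.4] tilt(world deg) [ 0.19 -0.02  0.  ] q7 1.07 w 0.55
[286.71544763 192.27911301]
```

View pics/w2.png

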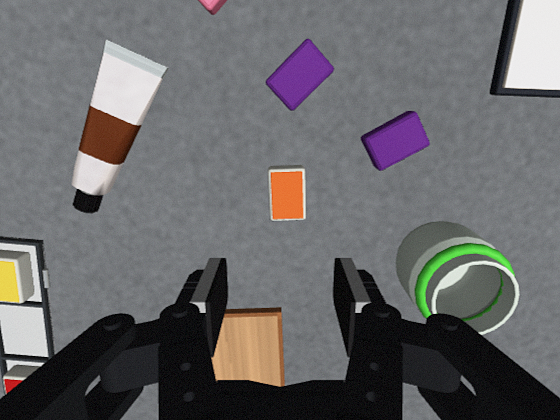

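The wrist view shows the orange pan (287,194), brown tube (cap 88,200; fold 136,57), purple decoys and pot.

```bash
cat >> h.py <<'E'
def wristpan(p,c,uv,mask,z=.018,r=45):
    """cake blob nearest the pixel uv"""
    bs=blobs(mask,150); b=min(bs,key=lambda b:np.hypot(*(pts(b).mean(0)-uv)))
    R=wrect(c,b,z);print('pan',np.round(R[0],1),np.round(R[1],1),np.round(R[2],1),'yaw',round(R[3],3));return R
E
python3 - <<'E'
from h import *
c=eyes.calibration("wrist");p=np.load("pics/w2.npz")["p"]
hsv=cv2.cvtColor(p,cv2.COLOR_RGB2HSV).astype(int);H,S,V=hsv[...,0],hsv[...,1],hsv[...,2]
R=wristpan(p,c,(287,194),(H>4)&(H<19)&(S>150)&(V>120))
plan(*R[0],6.5,R[3]+np.pi/2)
# brown tube: cap, band, fold edge
for n,m,z in(('cap',(V<45),.013),('band',(H<15)&(S>90)&(V<140),.015)):
    b=min(blobs(m,150),key=lambda b:np.hypot(*(pts(b).mean(0)-((88,200) if n=='cap' else (110,135)))))
    r=wrect(c,b,z);print(n,np.round(r[0],1),np.round(r[1],1),np.round(r[2],1),round(r[3],3))
f=cast(c,[[105,41],[166,71]],.003)*1000;k=cast(c,[[73,210],[99,212],[77,188],[103,190]],.013)*1000
m=f.mean(0);cc=k[2:].mean(0);print('fold',m,np.hypot(*(f[0]-f[1])),k.round(1))
E
```

```text
pan [451.  304.8] [450.6 304.7] [38.8 24.8] yaw 0.23
t 1.7 at [451.  299.8 150.8] az -2.2 shift x,y,z [ -1.2   5.  144.3] tilt(world deg) [ 0.07 -0.03  0.  ] q7 1.07 w 0.55
cap [489.7 143.8] [489.8 143.6] [21.9 18.2] 1.489
band [433.  159.9] [432.4 158.4] [39.8 37.8] 1.366
fold [369.50631034 171.59981192] 48.669762904902385 [[499.1 132.7]
 [496.7 154. ]
 [479.3 135.5]
 [476.9 156.5]]
```

The arm was still settling when I took that picture, so I'll remeasure at rest.

```bash
cat >> h.py <<'E'
def wlook(name=None):
    readout.get_obs();eyes.read_camera("wrist")
    c=eyes.calibration("wrist");p,d=eyes.read_camera("wrist");c2=eyes.calibration("wrist")
    print('cam drift mm',round(1000*np.linalg.norm(np.array(c['R']).T@c['t']-np.array(c2['R']).T@c2['t']),2))
    hsv=cv2.cvtColor(p,cv2.COLOR_RGB2HSV).astype(int)
    if name: np.savez(f"pics/{name}.npz",p=p,d=d,c=c); cv2.imwrite(f"pics/{name}.png",p[:,:,::-1])
    return c,p,hsv[...,0],hsv[...,1],hsv[...,2]
E
python3 - <<'E'
from h import *
c,p,H,S,V=wlook('w3')
uv=proj(c,[.4505,.301,.018])
R=wristpan(p,c,uv,(H>4)&(H<19)&(S>150)&(V>120))
plan(*R[0],6.5,R[3]+np.pi/2)
for n,m,z,g in(('cap',(V<45),.013,(.487,.140)),('band',(H<15)&(S>90)&(V<140),.015,(.43,.153))):
    b=min(blobs(m,150),key=lambda b:np.hypot(*(pts(b).mean(0)-proj(c,[*g,z]))))
    r=wrect(c,b,z);print(n,np.round(r[0],1),np.round(r[1],1),np.round(r[2],1),round(r[3],3))
E
```

```text
cam drift mm 1.06
pan [452.4 301.4] [452.1 301.4] [38.8 24.7] yaw 0.229
t 1.8 at [449.5 302.9 151.3] az -1.9 shift x,y,z [ -2.6  -2.2 144.8] tilt(world deg) [-0.03 -0.02 -0.  ] q7 1.07 w 0.55
cap [490.7 140.5] [490.7 140.1] [22.2 17.9] 1.471
band [434.2 156.6] [433.4 155.3] [39.8 37.7] 1.364
```

```bash
python3 -m crank '[{"jaw":55,"x":-1,"y":0,"z":40,"ax":0,"ay":0,"az":-1.5},{"jaw":55,"x":0,"y":0,"z":40,"ax":0,"ay":0,"az":0},{"jaw":55,"x":0,"y":0,"z":30,"ax":0,"ay":0,"az":0},{"jaw":55,"x":0,"y":0,"z":20,"ax":0,"ay":0,"az":0},{"jaw":55,"x":0,"y":0,"z":14,"ax":0,"ay":0,"az":0},{"jaw":55,"x":0,"y":0,"z":0,"ax":0,"ay":0,"az":0},{"jaw":55,"x":0,"y":0,"z":0,"ax":0,"ay":0,"az":0},{"jaw":55,"x":0,"y":0,"z":0,"ax":0,"ay":0,"az":0}]' 30; python3 -c "
from h import *
plan(451,301,6.5,.22+np.pi/2)"
```

```text
t: 2.8
eef_pos: [0.4515, 0.3028, 0.0082]
tool_rot: [0.001, -0.111, 0.994, 0.0]
contact_force: [-0.1, -1.1, -0.2]
gripper_width: 0.554
t 2.8 at [451.5 302.8   8.2] az 0.1 shift x,y,z [ 0.9 -1.6  1.7] tilt(world deg) [-0.06  0.07  0.  ] q7 1.1 w 0.55
```

```bash
python3 -m crank '[{"jaw":0,"x":0,"y":0,"z":1.5,"ax":0,"ay":0,"az":0},{"jaw":0,"x":0,"y":0,"z":0,"ax":0,"ay":0,"az":0},{"jaw":0,"x":0,"y":0,"z":0,"ax":0,"ay":0,"az":0},{"jaw":0,"x":0,"y":0,"z":0,"ax":0,"ay":0,"az":0},{"jaw":0,"x":0,"y":0,"z":-25,"ax":0,"ay":0,"az":0},{"jaw":0,"x":0,"y":0,"z":-40,"ax":0,"ay":0,"az":0},{"jaw":0,"x":0,"y":0,"z":-30,"ax":0,"ay":0,"az":0},{"jaw":0,"x":0,"y":0,"z":0,"ax":0,"ay":0,"az":0}]' 30; python3 -c "
from h import *
plan(634.4,78.2,60,.089+np.pi/2)"
```

```text
t: 3.8
eef_pos: [0.4524, 0.3033, 0.1031]
tool_rot: [0.002, -0.111, 0.994, 0.001]
contact_force: [-0.8, 0.0, -1.2]
gripper_width: 0.347
t 3.8 at [452.4 303.3 103.1] az 7.6 shift x,y,z [-161.1 -240.5   43.1] tilt(world deg) [-0.18  0.22  0.  ] q7 1.1 w 0.35
```

```bash
python3 -m crank '[{"jaw":0,"x":0,"y":0,"z":0,"ax":0,"ay":0,"az":7.6},{"jaw":0,"x":-26.8,"y":-40.1,"z":0,"ax":0,"ay":0,"az":0},{"jaw":0,"x":-26.8,"y":-40.1,"z":0,"ax":0,"ay":0,"az":0},{"jaw":0,"x":-26.8,"y":-40.1,"z":0,"ax":0,"ay":0,"az":0},{"jaw":0,"x":-26.8,"y":-40.1,"z":0,"ax":0,"ay":0,"az":0},{"jaw":0,"x":-26.8,"y":-40.1,"z":0,"ax":0,"ay":0,"az":0},{"jaw":0,"x":-26.8,"y":-40.1,"z":15,"ax":0,"ay":0,"az":0},{"jaw":0,"x":0,"y":0,"z":25,"ax":0,"ay":0,"az":0},{"jaw":0,"x":0,"y":0,"z":0,"ax":0,"ay":0,"az":0},{"jaw":0,"x":0,"y":0,"z":0,"ax":0,"ay":0,"az":0},{"jaw":0,"x":0,"y":0,"z":0,"ax":0,"ay":0,"az":0}]' 30; python3 - <<'E'
from h import *
c,p,H,S,V=wlook('w4')
plan(634.4,78.2,10,.089+np.pi/2)
def near(m,g):
    b=min(blobs(m,60),key=lambda b:np.hypot(*(pts(b).mean(0)-proj(c,g)))); return wrect(c,b,g[2])
y=near((H>20)&(H<35)&(S>120)&(V>60),[.5714,.0726,.02]);print('yel',[np.round(v,1) for v in y[:3]],y[3])
E
```

```text
t: 5.18
eef_pos: [0.6329, 0.078, 0.0617]
tool_rot: [0.001, -0.045, 0.999, 0.0]
contact_force: [0.6, 0.1, -0.4]
gripper_width: 0.343
cam drift mm 0.14
t 5.28 at [632.9  77.7  61.7] az 0.1 shift x,y,z [-1.4  0.3 51.7] tilt(world deg) [-0.03  0.08  0.  ] q7 1.5 w 0.34
yel [array([573.6,  73. ]), array([573. ,  72.9], dtype=float32), array([38.6, 25. ])] 0.09229253833410378
```

View pics/w4.png

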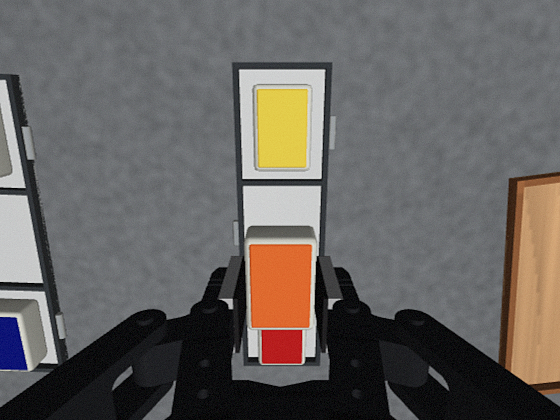

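The wrist view shows the orange pan held straight over the middle bay, with yellow at (282,129) behind it. Lowering and releasing.

```bash
python3 -m crank '[{"jaw":0,"x":-2,"y":0.5,"z":30,"ax":0,"ay":0,"az":0},{"jaw":0,"x":0,"y":0,"z":14,"ax":0,"ay":0,"az":0},{"jaw":0,"x":0,"y":0,"z":8,"ax":0,"ay":0,"az":0},{"jaw":0,"x":0,"y":0,"z":0,"ax":0,"ay":0,"az":0},{"jaw":0,"x":0,"y":0,"z":0,"ax":0,"ay":0,"az":0},{"jaw":55,"x":0,"y":0,"z":0,"ax":0,"ay":0,"az":0},{"jaw":55,"x":0,"y":0,"z":0,"ax":0,"ay":0,"az":0},{"jaw":55,"x":0,"y":0,"z":-20,"ax":0,"ay":0,"az":0},{"jaw":55,"x":0,"y":0,"z":-50,"ax":0,"ay":0,"az":0},{"jaw":55,"x":0,"y":0,"z":-60,"ax":0,"ay":0,"az":0},{"jaw":55,"x":0,"y":0,"z":0,"ax":0,"ay":0,"az":0},{"jaw":55,"x":0,"y":0,"z":0,"ax":0,"ay":0,"az":0}]' 30; python3 - <<'E'
from h import *
c,p,H,S,V=wlook('w5')
def near(m,g):
    b=min(blobs(m,60),key=lambda b:np.hypot(*(pts(b).mean(0)-proj(c,g)))); return wrect(c,b,g[2])
y=near((H>20)&(H<35)&(S>120)&(V>60),[.5714,.0726,.02]);print('yel',[np.round(v,1) for v in y[:3]],y[3])
y=near((H>5)&(H<18)&(S>150)&(V>60),[.635,.0782,.02]);print('or',[np.round(v,1) for v in y[:3]],y[3])
plan(445,13,110,0)
E
```

```text
t: 6.78
eef_pos: [0.6345, 0.0777, 0.1398]
tool_rot: [0.001, -0.045, 0.999, 0.0]
contact_force: [-0.4, -0.4, -0.6]
gripper_width: 0.55
cam drift mm 0.63
yel [array([573.6,  72.9]), array([573.1,  72.9], dtype=float32), array([38.4, 24.9])] 0.09131563258961384
or [array([635.5,  77.4]), array([635.1,  77.3], dtype=float32), array([37.8, 24.9])] 0.0912659646352838
t 6.88 at [633.6  77.6 137.9] az -84.9 shift x,y,z [ 64.6 188.5  28.3] tilt(world deg) [ 0.02 -0.12  0.  ] q7 1.5 w 0.55
```

```bash
python3 -m crank '[{"jaw":55,"x":48.5,"y":-12,"z":-3,"ax":0,"ay":0,"az":0},{"jaw":55,"x":48.5,"y":-12,"z":-3,"ax":0,"ay":0,"az":9},{"jaw":55,"x":48.5,"y":0,"z":-3,"ax":0,"ay":0,"az":9},{"jaw":55,"x":35,"y":0,"z":-3,"ax":0,"ay":0,"az":9},{"jaw":55,"x":0,"y":0,"z":0,"ax":0,"ay":0,"az":9},{"jaw":55,"x":0,"y":0,"z":0,"ax":0,"ay":0,"az":0},{"jaw":55,"x":0,"y":0,"z":0,"ax":0,"ay":0,"az":0},{"jaw":55,"x":0,"y":0,"z":0,"ax":0,"ay":0,"az":0}]' 30; python3 - <<'E'
from h import *
c,p,H,S,V=wlook('w6')
plan(445,13,150,.52)
print(proj(c,[.445,.013,.018]))
E
```

```text
t: 7.88
eef_pos: [0.4577, 0.056, 0.1505]
tool_rot: [-0.0, 0.266, 0.964, -0.0]
contact_force: [0.1, -0.6, -0.4]
gripper_width: 0.55
cam drift mm 0.06
t 7.97 at [457.7  56.  150.6] az 29.3 shift x,y,z [-31.  -32.4   0.6] tilt(world deg) [ 0.01 -0.02  0.  ] q7 0.85 w 0.55
[226.72856201 206.8631344 ]
```

View pics/w6.png

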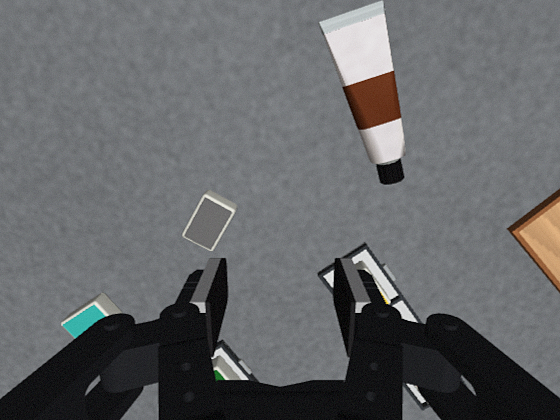

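The grey pan is at (209,220) with a white rim. The brown tube's cap is at (390,172) and its fold at (352,15).

```bash
cat >> h.py <<'E'
def greycake(p,c,uv,r=40,z=.018):
    """hole in the bright rim near uv -> rect in world"""
    g=cv2.cvtColor(p,cv2.COLOR_RGB2GRAY);u,v=map(int,uv);x0,y0=max(u-r,0),max(v-r,0);roi=g[y0:v+r,x0:u+r]
    m=(roi>140).astype(np.uint8)
    cs,h=cv2.findContours(m,cv2.RETR_CCOMP,cv2.CHAIN_APPROX_NONE)
    hs=[k for k,q in zip(cs,h[0]) if q[3]>=0]; k=max(hs,key=cv2.contourArea)
    f=np.zeros(g.shape,np.uint8);cv2.drawContours(f,[k+[[x0,y0]]],-1,1,-1)
    R=wrect(c,f>0,z);print('grey',[np.round(v,1) for v in R[:3]],'yaw',round(R[3],3));return R
E
python3 - <<'E'
from h import *
f=np.load('pics/w6.npz',allow_pickle=True);c=f['c'].item();p=f['p']
R=greycake(p,c,(209,220))
plan(*R[0],7,R[3]+np.pi/2)
# brown axis: cap end corners and fold corners read from the picture
k=cast(c,[[380,184],[404,179]],.010)*1000;fo=cast(c,[[321,26],[384,4]],.003)*1000
print('cap',k.mean(0).round(1),'fold',fo.mean(0).round(1))
a=k.mean(0)-fo.mean(0);L=np.hypot(*a);print(L,np.arctan2(a[1],a[0]),'origin',(fo.mean(0)+a/L*98).round(1))
E
```

```text
grey [array([449.1,  -9. ]), array([448.8,  -8.6], dtype=float32), array([40.7, 26.5])] yaw -1.066
t 7.97 at [457.7  56.  150.6] az 30.2 shift x,y,z [-52.7 -38.9 143.6] tilt(world deg) [ 0.01 -0.02  0.  ] q7 0.85 w 0.55
cap [497.6 139.3] fold [371.2 169.2]
129.80937019464224 -0.23266143126564856 origin [466.6 146.6]
```

```bash
python3 -m crank '[{"jaw":55,"x":0,"y":0,"z":0,"ax":0,"ay":0,"az":10},{"jaw":55,"x":0,"y":0,"z":0,"ax":0,"ay":0,"az":10},{"jaw":55,"x":0,"y":0,"z":0,"ax":0,"ay":0,"az":10.2},{"jaw":55,"x":-26.4,"y":-19.5,"z":20,"ax":0,"ay":0,"az":0},{"jaw":55,"x":-26.3,"y":-19.4,"z":40,"ax":0,"ay":0,"az":0},{"jaw":55,"x":0,"y":0,"z":40,"ax":0,"ay":0,"az":0},{"jaw":55,"x":0,"y":0,"z":20,"ax":0,"ay":0,"az":0},{"jaw":55,"x":0,"y":0,"z":0,"ax":0,"ay":0,"az":0},{"jaw":55,"x":0,"y":0,"z":0,"ax":0,"ay":0,"az":0},{"jaw":55,"x":0,"y":0,"z":0,"ax":0,"ay":0,"az":0}]' 30; python3 - <<'E'
from h import *
plan(449,-8.9,7,-1.066+np.pi/2)
E
```

```text
t: 9.22
eef_pos: [0.4498, -0.0085, 0.0318]
tool_rot: [0.001, 0.508, 0.861, 0.001]
contact_force: [-0.9, -0.7, 0.7]
gripper_width: 0.546
t 9.22 at [449.8  -8.5  31.8] az 0.0 shift x,y,z [ 0.1 -1.  24.8] tilt(world deg) [-0.02  0.12  0.  ] q7 0.63 w 0.55
```

```bash
python3 -m crank '[{"jaw":55,"x":0,"y":-1,"z":15,"ax":0,"ay":0,"az":0},{"jaw":55,"x":0,"y":0,"z":10,"ax":0,"ay":0,"az":0},{"jaw":55,"x":0,"y":0,"z":0,"ax":0,"ay":0,"az":0},{"jaw":0,"x":0,"y":0,"z":0,"ax":0,"ay":0,"az":0},{"jaw":0,"x":0,"y":0,"z":0,"ax":0,"ay":0,"az":0},{"jaw":0,"x":0,"y":0,"z":0,"ax":0,"ay":0,"az":0},{"jaw":0,"x":0,"y":0,"z":0,"ax":0,"ay":0,"az":0},{"jaw":0,"x":0,"y":0,"z":-25,"ax":0,"ay":0,"az":0},{"jaw":0,"x":0,"y":0,"z":-40,"ax":0,"ay":0,"az":0},{"jaw":0,"x":0,"y":0,"z":-30,"ax":0,"ay":0,"az":0},{"jaw":0,"x":0,"y":0,"z":0,"ax":0,"ay":0,"az":0}]' 30; python3 -c "
from h import *
plan(635,-259.8,60,.139+np.pi/2)"
```

```text
t: 10.6
eef_pos: [0.4496, -0.009, 0.1026]
tool_rot: [0.002, 0.508, 0.861, 0.002]
contact_force: [0.4, -1.0, -0.4]
gripper_width: 0.341
t 10.6 at [449.6  -9.  102.6] az -69.1 shift x,y,z [-148.6 -274.1   43.2] tilt(world deg) [-0.06  0.26  0.  ] q7 0.56 w 0.34
```

```bash
python3 -m crank '[{"jaw":0,"x":0,"y":0,"z":0,"ax":0,"ay":0,"az":-9.9},{"jaw":0,"x":0,"y":0,"z":0,"ax":0,"ay":0,"az":-9.9},{"jaw":0,"x":0,"y":0,"z":0,"ax":0,"ay":0,"az":-9.9},{"jaw":0,"x":0,"y":0,"z":0,"ax":0,"ay":0,"az":-9.9},{"jaw":0,"x":0,"y":0,"z":0,"ax":0,"ay":0,"az":-9.9},{"jaw":0,"x":0,"y":0,"z":0,"ax":0,"ay":0,"az":-9.9},{"jaw":0,"x":0,"y":0,"z":0,"ax":0,"ay":0,"az":-9.7},{"jaw":0,"x":-24.8,"y":-45.7,"z":0,"ax":0,"ay":0,"az":0},{"jaw":0,"x":-24.8,"y":-45.7,"z":0,"ax":0,"ay":0,"az":0},{"jaw":0,"x":-24.8,"y":-45.7,"z":0,"ax":0,"ay":0,"az":0},{"jaw":0,"x":-24.8,"y":-45.7,"z":0,"ax":0,"ay":0,"az":0},{"jaw":0,"x":-24.8,"y":-45.7,"z":0,"ax":0,"ay":0,"az":0}]' 30; python3 -m crank '[{"jaw":0,"x":-24.8,"y":-45.7,"z":15,"ax":0,"ay":0,"az":0},{"jaw":0,"x":0,"y":0,"z":25,"ax":0,"ay":0,"az":0},{"jaw":0,"x":0,"y":0,"z":0,"ax":0,"ay":0,"az":0},{"jaw":0,"x":0,"y":0,"z":0,"ax":0,"ay":0,"az":0},{"jaw":0,"x":0,"y":0,"z":0,"ax":0,"ay":0,"az":0}]'; python3 - <<'E'
from h import *
c,p,H,S,V=wlook('w7')
plan(635,-259.8,10,.139+np.pi/2)
E
```

```text
t: 12.1
eef_pos: [0.6029, -0.2192, 0.099]
tool_rot: [-0.001, -0.07, 0.998, 0.001]
contact_force: [0.9, 0.2, -0.4]
gripper_width: 0.342
t: 12.72
eef_pos: [0.6342, -0.2594, 0.0618]
tool_rot: [0.001, -0.07, 0.998, -0.0]
contact_force: [-0.1, -0.3, -0.0]
gripper_width: 0.343
cam drift mm 0.1
t 12.82 at [ 634.2 -259.7   61.9] az 0.1 shift x,y,z [-0.7 -0.2 51.9] tilt(world deg) [0.02 0.09 0.  ] q7 2.09 w 0.34
```

View pics/w7.png

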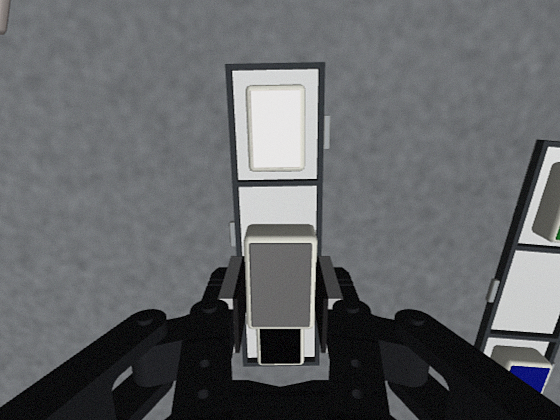

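```bash
python3 - <<'E'
from h import *
f=np.load('pics/w7.npz',allow_pickle=True);c=f['c'].item()
w=cast(c,[[276,127.5]],.02)[0]*1000;print(w, 'tin',w+63*np.array([np.cos(.139),np.sin(.139)]))
e=cast(c,[[240,181.5],[318,181.5],[243.5,361],[319,361]],.007)*1000;print(e.round(1))
E
```

```text
[ 575.0708386  -270.48909578] tin [ 637.46320639 -261.76026755]
[[ 609.2 -286.7]
 [ 602.8 -242.4]
 [ 733.2 -270.8]
 [ 725.9 -220. ]]
```

The grey pan is over the neutral middle bay, with white at (276,128). A small correction, then lower and release.

```bash
python3 -m crank '[{"jaw":0,"x":-1.8,"y":-1.3,"z":30,"ax":0,"ay":0,"az":0},{"jaw":0,"x":0,"y":0,"z":14,"ax":0,"ay":0,"az":0},{"jaw":0,"x":0,"y":0,"z":8,"ax":0,"ay":0,"az":0},{"jaw":0,"x":0,"y":0,"z":0,"ax":0,"ay":0,"az":0},{"jaw":0,"x":0,"y":0,"z":0,"ax":0,"ay":0,"az":0},{"jaw":55,"x":0,"y":0,"z":0,"ax":0,"ay":0,"az":0},{"jaw":55,"x":0,"y":0,"z":0,"ax":0,"ay":0,"az":0},{"jaw":55,"x":0,"y":0,"z":-20,"ax":0,"ay":0,"az":0},{"jaw":55,"x":0,"y":0,"z":-50,"ax":0,"ay":0,"az":0},{"jaw":55,"x":0,"y":0,"z":-60,"ax":0,"ay":0,"az":0},{"jaw":55,"x":0,"y":0,"z":0,"ax":0,"ay":0,"az":0}]' 30; python3 - <<'E'
from h import *
plan(471,-158,150,1.552-np.pi/2)
E
```

```text
t: 14.2
eef_pos: [0.6395, -0.2629, 0.1466]
tool_rot: [0.006, -0.07, 0.998, -0.002]
contact_force: [0.8, -0.4, -1.3]
gripper_width: 0.55
t 14.2 at [ 639.5 -262.9  146.6] az -80.9 shift x,y,z [-101.7  170.4   -5.7] tilt(world deg) [0.22 0.67 0.  ] q7 2.08 w 0.55
```

```bash
python3 -c "
from h import *
c,p,H,S,V=wlook('w8')"
python3 -m crank '[{"jaw":55,"x":38,"y":31.9,"z":0,"ax":0,"ay":0,"az":0},{"jaw":55,"x":38,"y":31.9,"z":0,"ax":0,"ay":0,"az":0},{"jaw":55,"x":38,"y":31.9,"z":0,"ax":0,"ay":0,"az":0},{"jaw":55,"x":38,"y":31.9,"z":0,"ax":0,"ay":0,"az":0},{"jaw":55,"x":0,"y":0,"z":0,"ax":0,"ay":0,"az":9.9},{"jaw":55,"x":0,"y":0,"z":0,"ax":0,"ay":0,"az":9.9},{"jaw":55,"x":0,"y":0,"z":0,"ax":0,"ay":0,"az":9.9},{"jaw":55,"x":0,"y":0,"z":0,"ax":0,"ay":0,"az":9.9},{"jaw":55,"x":0,"y":0,"z":0,"ax":0,"ay":0,"az":9.9},{"jaw":55,"x":0,"y":0,"z":0,"ax":0,"ay":0,"az":9.9},{"jaw":55,"x":0,"y":0,"z":0,"ax":0,"ay":0,"az":9.9},{"jaw":55,"x":0,"y":0,"z":0,"ax":0,"ay":0,"az":9.9}]'
python3 -m crank '[{"jaw":55,"x":0,"y":0,"z":0,"ax":0,"ay":0,"az":9.9},{"jaw":55,"x":0,"y":0,"z":0,"ax":0,"ay":0,"az":9.9},{"jaw":55,"x":0,"y":0,"z":0,"ax":0,"ay":0,"az":0},{"jaw":55,"x":0,"y":0,"z":0,"ax":0,"ay":0,"az":0},{"jaw":55,"x":0,"y":0,"z":0,"ax":0,"ay":0,"az":0}]'
python3 - <<'E'
from h import *
f=np.load('pics/w8.npz',allow_pickle=True);c=f['c'].item();greycake(f['p'],c,proj(c,[.636,-.261,.02]),45,.02)
c,p,H,S,V=wlook('w9')
R=wristpan(p,c,proj(c,[.471,-.158,.018]),(H>78)&(H<98)&(S>110)&(V>60))
plan(*R[0],7,R[3]+np.pi/2)
E
```

```text
cam drift mm 2.35
t: 15.8
eef_pos: [0.4663, -0.1556, 0.138]
tool_rot: [-0.001, 0.584, 0.811, -0.001]
contact_force: [-0.3, -0.6, 0.0]
gripper_width: 0.551
t: 16.42
eef_pos: [0.4672, -0.1558, 0.1387]
tool_rot: [-0.0, 0.713, 0.702, -0.0]
contact_force: [-0.4, 0.7, 0.1]
gripper_width: 0.549
grey [array([ 635.9, -261.8]), array([ 635.6, -261.7], dtype=float32), array([39.7, 26.3])] yaw 0.143
cam drift mm 0.07
pan [ 473.4 -157.8] [ 473.4 -157.4] [39.  24.8] yaw -1.518
t 16.52 at [ 467.2 -155.9  138.8] az -3.9 shift x,y,z [ -2.2   6.1 131.8] tilt(world deg) [-0.01 -0.01 -0.  ] q7 0.39 w 0.55
```

```bash
python3 -m crank '[{"jaw":55,"x":0,"y":0,"z":20,"ax":0,"ay":0,"az":-3.8},{"jaw":55,"x":-2.2,"y":6,"z":40,"ax":0,"ay":0,"az":0},{"jaw":55,"x":0,"y":0,"z":40,"ax":0,"ay":0,"az":0},{"jaw":55,"x":0,"y":0,"z":20,"ax":0,"ay":0,"az":0},{"jaw":55,"x":0,"y":0,"z":12,"ax":0,"ay":0,"az":0},{"jaw":55,"x":0,"y":0,"z":0,"ax":0,"ay":0,"az":0},{"jaw":55,"x":0,"y":0,"z":0,"ax":0,"ay":0,"az":0}]' 30; python3 -c "
from h import *
plan(473.3,-157.6,7,1.624-np.pi/2)"
```

```text
t: 17.4
eef_pos: [0.4741, -0.158, 0.0076]
tool_rot: [0.001, 0.69, 0.724, 0.0]
contact_force: [-0.3, -0.7, 0.8]
gripper_width: 0.551
t 17.4 at [ 474.1 -158.     7.6] az -0.2 shift x,y,z [ 0.4 -0.8  0.6] tilt(world deg) [0.01 0.08 0.  ] q7 0.6 w 0.55
```

```bash
python3 -m crank '[{"jaw":0,"x":0,"y":0,"z":0,"ax":0,"ay":0,"az":0},{"jaw":0,"x":0,"y":0,"z":0,"ax":0,"ay":0,"az":0},{"jaw":0,"x":0,"y":0,"z":0,"ax":0,"ay":0,"az":0},{"jaw":0,"x":0,"y":0,"z":0,"ax":0,"ay":0,"az":0},{"jaw":0,"x":0,"y":0,"z":-25,"ax":0,"ay":0,"az":0},{"jaw":0,"x":0,"y":0,"z":-40,"ax":0,"ay":0,"az":0},{"jaw":0,"x":0,"y":0,"z":-30,"ax":0,"ay":0,"az":0},{"jaw":0,"x":0,"y":0,"z":0,"ax":0,"ay":0,"az":-10},{"jaw":0,"x":0,"y":0,"z":0,"ax":0,"ay":0,"az":-10},{"jaw":0,"x":0,"y":0,"z":0,"ax":0,"ay":0,"az":-10},{"jaw":0,"x":0,"y":0,"z":0,"ax":0,"ay":0,"az":-10},{"jaw":0,"x":0,"y":0,"z":0,"ax":0,"ay":0,"az":-10}]' 30; python3 -m crank '[{"jaw":0,"x":0,"y":0,"z":0,"ax":0,"ay":0,"az":-10},{"jaw":0,"x":0,"y":0,"z":0,"ax":0,"ay":0,"az":-10},{"jaw":0,"x":0,"y":0,"z":0,"ax":0,"ay":0,"az":-10},{"jaw":0,"x":0,"y":0,"z":0,"ax":0,"ay":0,"az":-9.8},{"jaw":0,"x":0,"y":0,"z":0,"ax":0,"ay":0,"az":0},{"jaw":0,"x":0,"y":0,"z":0,"ax":0,"ay":0,"az":0}]'; python3 -c "
from h import *
plan(655.5,-92.7,60,.049+np.pi/2)"
```

```text
t: 18.9
eef_pos: [0.4735, -0.1578, 0.1022]
tool_rot: [0.0, 0.316, 0.949, 0.0]
contact_force: [0.4, -0.0, -0.1]
gripper_width: 0.339
t: 19.65
eef_pos: [0.4734, -0.1579, 0.102]
tool_rot: [0.0, -0.021, 1.0, -0.0]
contact_force: [-0.8, 1.2, -0.5]
gripper_width: 0.341
t 19.65 at [ 473.4 -157.9  102. ] az -0.4 shift x,y,z [-185.1   56.2   42. ] tilt(world deg) [0.01 0.01 0.  ] q7 1.84 w 0.34
```

```bash
python3 -m crank '[{"jaw":0,"x":-46.2,"y":14,"z":0,"ax":0,"ay":0,"az":-0.4},{"jaw":0,"x":-46.2,"y":14,"z":0,"ax":0,"ay":0,"az":0},{"jaw":0,"x":-46.2,"y":14,"z":0,"ax":0,"ay":0,"az":0},{"jaw":0,"x":-46.2,"y":14,"z":0,"ax":0,"ay":0,"az":0},{"jaw":0,"x":0,"y":0,"z":22,"ax":0,"ay":0,"az":0},{"jaw":0,"x":0,"y":0,"z":18,"ax":0,"ay":0,"az":0},{"jaw":0,"x":0,"y":0,"z":0,"ax":0,"ay":0,"az":0},{"jaw":0,"x":0,"y":0,"z":0,"ax":0,"ay":0,"az":0},{"jaw":0,"x":0,"y":0,"z":0,"ax":0,"ay":0,"az":0}]'; python3 - <<'E'
from h import *
c,p,H,S,V=wlook('w10')
b=max(blobs((H>45)&(H<85)&(S>120)&(V>40),100),key=lambda b:b.sum())
r=wrect(c,b,.02);print('green',[np.round(v,1) for v in r[:3]],r[3])
t=r[0]+63*np.array([np.cos(.055),np.sin(.055)]);print('tin',t)
plan(*((t+[654.8,-92.7])/2),9,.049+np.pi/2)
E
```

```text
t: 20.78
eef_pos: [0.6556, -0.0928, 0.0628]
tool_rot: [0.001, -0.026, 1.0, -0.0]
contact_force: [-0.6, 0.2, 0.2]
gripper_width: 0.342
cam drift mm 0.13
green [array([593.7, -95.2]), array([593.1, -95.2], dtype=float32), array([38.5, 24.8])] 0.0546384532213664
tin [656.60706806 -91.74565475]
t 20.88 at [655.5 -92.7  62.6] az 0.2 shift x,y,z [-0.2  0.5 53.6] tilt(world deg) [0.   0.07 0.  ] q7 1.7 w 0.34
```

```bash
python3 -m crank '[{"jaw":0,"x":-0.3,"y":0.4,"z":30,"ax":0,"ay":0,"az":0},{"jaw":0,"x":0,"y":0,"z":14,"ax":0,"ay":0,"az":0},{"jaw":0,"x":0,"y":0,"z":9,"ax":0,"ay":0,"az":0},{"jaw":0,"x":0,"y":0,"z":0,"ax":0,"ay":0,"az":0},{"jaw":0,"x":0,"y":0,"z":0,"ax":0,"ay":0,"az":0},{"jaw":55,"x":0,"y":0,"z":0,"ax":0,"ay":0,"az":0},{"jaw":55,"x":0,"y":0,"z":0,"ax":0,"ay":0,"az":0},{"jaw":55,"x":0,"y":0,"z":-20,"ax":0,"ay":0,"az":0},{"jaw":55,"x":0,"y":0,"z":-50,"ax":0,"ay":0,"az":0},{"jaw":55,"x":0,"y":0,"z":-60,"ax":0,"ay":0,"az":0},{"jaw":55,"x":0,"y":0,"z":0,"ax":0,"ay":0,"az":0},{"jaw":55,"x":0,"y":0,"z":0,"ax":0,"ay":0,"az":0}]' 30; python3 - <<'E'
from h import *
c,p,H,S,V=wlook('w11')
R=wristpan(p,c,proj(c,[.6557,-.0923,.02]),(H>78)&(H<98)&(S>110)&(V>60),.02)
plan(466,-320,170,-.333+np.pi/2)
E
```

```text
t: 22.38
eef_pos: [0.6554, -0.092, 0.1398]
tool_rot: [0.001, -0.026, 1.0, 0.0]
contact_force: [0.6, 0.6, -0.9]
gripper_width: 0.553
cam drift mm 0.65
pan [655.2 -92.5] [655.  -92.5] [38.4 24.3] yaw 0.055
t 22.48 at [654.4 -91.9 137.8] az 22.1 shift x,y,z [ 103.5 -277.2  -31.8] tilt(world deg) [-0.01 -0.13 -0.  ] q7 1.7 w 0.55
```

```bash
python3 -m crank '[{"jaw":65,"x":0,"y":0,"z":-10,"ax":0,"ay":0,"az":10},{"jaw":65,"x":0,"y":0,"z":-10,"ax":0,"ay":0,"az":10},{"jaw":65,"x":0,"y":0,"z":-10,"ax":0,"ay":0,"az":2.1},{"jaw":65,"x":17.3,"y":-46.2,"z":0,"ax":0,"ay":0,"az":0},{"jaw":65,"x":17.3,"y":-46.2,"z":0,"ax":0,"ay":0,"az":0},{"jaw":65,"x":17.3,"y":-46.2,"z":0,"ax":0,"ay":0,"az":0},{"jaw":65,"x":17.3,"y":-46.2,"z":0,"ax":0,"ay":0,"az":0},{"jaw":65,"x":17.3,"y":-46.2,"z":0,"ax":0,"ay":0,"az":0},{"jaw":65,"x":17.3,"y":-46.2,"z":0,"ax":0,"ay":0,"az":0},{"jaw":65,"x":0,"y":0,"z":0,"ax":0,"ay":0,"az":0},{"jaw":65,"x":0,"y":0,"z":0,"ax":0,"ay":0,"az":0},{"jaw":65,"x":0,"y":0,"z":0,"ax":0,"ay":0,"az":0}]'; python3 - <<'E'
from h import *
c,p,H,S,V=wlook('w12')
plan(466,-320,14,-.333+np.pi/2)
E
```

```text
t: 23.98
eef_pos: [0.4676, -0.3187, 0.1685]
tool_rot: [-0.0, 0.164, 0.986, 0.0]
contact_force: [0.2, 0.1, -0.5]
gripper_width: 0.65
cam drift mm 0.15
t 24.07 at [ 467.5 -318.9  168.6] az 0.1 shift x,y,z [  1.   -1.6 154.6] tilt(world deg) [-0.03 -0.   -0.  ] q7 1.82 w 0.65
```

View pics/w12.png

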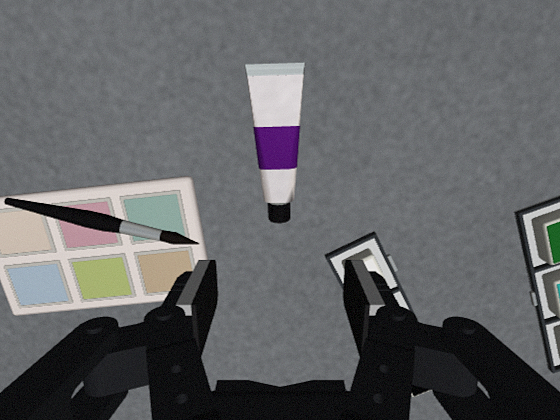

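The violet tube is centred: fold corners (246,66) and (304,64), cap end at about (279,221).

```bash
python3 - <<'E'
from h import *
f=np.load('pics/w12.npz',allow_pickle=True);c=f['c'].item()
k=cast(c,[[279.5,221]],.010)[0]*1000;fo=cast(c,[[246,66],[304,64]],.002).mean(0)*1000
a=k-fo;L=np.hypot(*a);o=fo+a/L*98;o2=k-a/L*32;th=np.arctan2(a[1],a[0]);print(k,fo,L,th,o,o2)
plan(*((o+o2)/2),12,th+np.pi/2)
E
```

```text
[ 498.32130682 -329.65387228] [ 372.13997451 -290.55123619] 132.10126711365365 -0.3005075021928044 [ 465.74824063 -319.55972657] [ 467.75534237 -320.18171215]
t 24.07 at [ 467.5 -318.9  168.6] az -1.7 shift x,y,z [  0.4  -1.2 156.6] tilt(world deg) [-0.03 -0.   -0.  ] q7 1.82 w 0.65
```

```bash
python3 -m crank '[{"jaw":65,"x":0.4,"y":-1,"z":40,"ax":0,"ay":0,"az":-1.7},{"jaw":65,"x":0,"y":0,"z":45,"ax":0,"ay":0,"az":0},{"jaw":65,"x":0,"y":0,"z":40,"ax":0,"ay":0,"az":0},{"jaw":65,"x":0,"y":0,"z":20,"ax":0,"ay":0,"az":0},{"jaw":65,"x":0,"y":0,"z":12,"ax":0,"ay":0,"az":0},{"jaw":65,"x":0,"y":0,"z":0,"ax":0,"ay":0,"az":0},{"jaw":65,"x":0,"y":0,"z":0,"ax":0,"ay":0,"az":0},{"jaw":0,"x":0,"y":0,"z":0,"ax":0,"ay":0,"az":0},{"jaw":0,"x":0,"y":0,"z":0,"ax":0,"ay":0,"az":0},{"jaw":0,"x":0,"y":0,"z":0,"ax":0,"ay":0,"az":0},{"jaw":0,"x":0,"y":0,"z":0,"ax":0,"ay":0,"az":0},{"jaw":0,"x":0,"y":0,"z":0,"ax":0,"ay":0,"az":0}]' 60; python3 -c "
from h import *
plan(466.5,-320,12,-.3+np.pi/2)"
```

```text
t: 25.58
eef_pos: [0.4665, -0.3212, 0.013]
tool_rot: [0.001, 0.151, 0.988, -0.0]
contact_force: [-1.6, 1.3, 7.2]
gripper_width: 0.306
t 25.57 at [ 466.5 -321.2   13. ] az -0.2 shift x,y,z [0.3 1.2 1. ] tilt(world deg) [0.03 0.08 0.  ] q7 1.91 w 0.31
```

```bash
python3 -m crank '[{"jaw":0,"x":0,"y":0,"z":-20,"ax":0,"ay":0,"az":0},{"jaw":0,"x":0,"y":0,"z":-40,"ax":0,"ay":0,"az":0},{"jaw":0,"x":0,"y":0,"z":-40,"ax":0,"ay":0,"az":0},{"jaw":0,"x":0,"y":0,"z":0,"ax":0,"ay":0,"az":0},{"jaw":0,"x":0,"y":0,"z":0,"ax":0,"ay":0,"az":0}]'; python3 - <<'E'
from h import *
c,p,H,S,V=wlook('w13')
plan(679.1,317.4,112,.327+np.pi/2)
E
```

```text
t: 26.2
eef_pos: [0.4656, -0.3205, 0.1116]
tool_rot: [-0.0, 0.151, 0.989, 0.0]
contact_force: [0.5, -0.5, -0.5]
gripper_width: 0.304
cam drift mm 0.26
t 26.3 at [ 465.1 -320.3  110.6] az -36.1 shift x,y,z [-407.4  535.2   -1.1] tilt(world deg) [-0.06 -0.11 -0.  ] q7 1.87 w 0.3
```

View pics/w13.png

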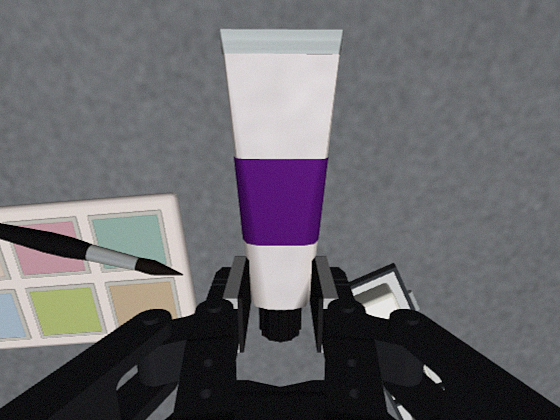

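```bash
python3 - <<'E'
from h import *
f=np.load('pics/w13.npz',allow_pickle=True);c=f['c'].item();d=f['d']
R=np.array(c['R']);t=np.array(c['t']);p,RT,o=tool()
def pt(u,v):
    z=np.median(d[v-1:v+2,u-1:u+2]);X=R.T@(np.array([(u-c['cx'])/c['fx']*z,(v-c['cy'])/c['fy']*z,z])-t)*1000
    return RT.T@(X-p)
for uv in[(226,34),(281,34),(337,34),(281,60),(281,100),(281,150),(281,200),(281,240),(281,270),(281,300),(279,318),(279,335)]: print(uv,pt(*uv).round(1))
E
```

```text
(226, 34) [ 98.4 -21.4   9. ]
(281, 34) [98.4  0.1  9. ]
(337, 34) [98.5 22.   9. ]
(281, 60) [88.8  0.1  6.8]
(281, 100) [73.8  0.2  3.3]
(281, 150) [54.7  0.2 -1.4]
(281, 200) [35.3  0.3 -6.5]
(281, 240) [ 19.5   0.3 -10.2]
(281, 270) [  7.3   0.3 -12.8]
(281, 300) [ -6.2   0.4 -13.5]
(279, 318) [-17.3  -0.5 -10.3]
(279, 335) [-25.9  -0.5 -10.5]
```

The violet tube is gripped level on its axis: fold end at tool x ≈ +100, underside about 12 mm below the TCP. Carrying it to the tray.

```bash
python3 -m crank '[{"jaw":0,"x":0,"y":0,"z":0,"ax":0,"ay":0,"az":-9},{"jaw":0,"x":0,"y":0,"z":0,"ax":0,"ay":0,"az":-9},{"jaw":0,"x":0,"y":0,"z":0,"ax":0,"ay":0,"az":-9},{"jaw":0,"x":0,"y":0,"z":0,"ax":0,"ay":0,"az":-9},{"jaw":0,"x":-34.1,"y":44.6,"z":0,"ax":0,"ay":0,"az":0},{"jaw":0,"x":-34.1,"y":44.6,"z":0,"ax":0,"ay":0,"az":0},{"jaw":0,"x":-34.1,"y":44.6,"z":0,"ax":0,"ay":0,"az":0},{"jaw":0,"x":-34.1,"y":44.6,"z":0,"ax":0,"ay":0,"az":0},{"jaw":0,"x":-34.1,"y":44.6,"z":0,"ax":0,"ay":0,"az":0},{"jaw":0,"x":-34.1,"y":44.6,"z":0,"ax":0,"ay":0,"az":0},{"jaw":0,"x":-34.1,"y":44.6,"z":0,"ax":0,"ay":0,"az":0},{"jaw":0,"x":-34.1,"y":44.6,"z":0,"ax":0,"ay":0,"az":0}]' 60; python3 -m crank '[{"jaw":0,"x":-34.1,"y":44.6,"z":0,"ax":0,"ay":0,"az":0},{"jaw":0,"x":-34.1,"y":44.6,"z":0,"ax":0,"ay":0,"az":0},{"jaw":0,"x":-34.1,"y":44.6,"z":0,"ax":0,"ay":0,"az":0},{"jaw":0,"x":-34.1,"y":44.6,"z":0,"ax":0,"ay":0,"az":0},{"jaw":0,"x":0,"y":0,"z":0,"ax":0,"ay":0,"az":0},{"jaw":0,"x":0,"y":0,"z":0,"ax":0,"ay":0,"az":0},{"jaw":0,"x":0,"y":0,"z":0,"ax":0,"ay":0,"az":0},{"jaw":0,"x":0,"y":0,"z":0,"ax":0,"ay":0,"az":0}]'; python3 - <<'E'
from h import *
c,p,H,S,V=wlook('w14')
plan(681,318,14,.327+np.pi/2)
E
```

```text
t: 27.8
eef_pos: [0.6102, 0.1058, 0.1103]
tool_rot: [-0.001, -0.162, 0.987, -0.0]
contact_force: [0.6, -0.6, -1.1]
gripper_width: 0.306
t: 28.8
eef_pos: [0.6832, 0.3152, 0.1118]
tool_rot: [-0.0, -0.161, 0.987, -0.0]
contact_force: [0.1, -0.2, -0.6]
gripper_width: 0.306
cam drift mm 0.3
t 28.9 at [683.2 316.  112. ] az -0.2 shift x,y,z [ 1.4  2.6 98. ] tilt(world deg) [0.01 0.01 0.  ] q7 1.36 w 0.3
```

View pics/w14.png

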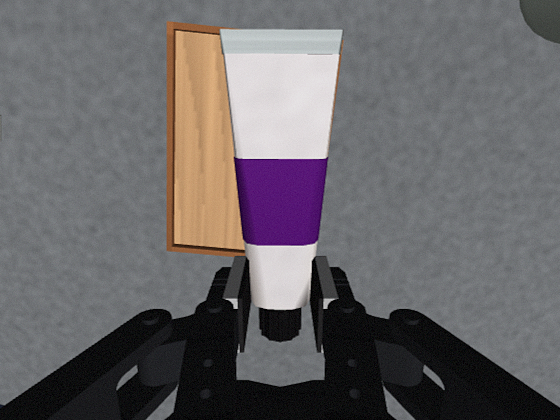

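```bash
python3 - <<'E'
from h import *
f=np.load('pics/w14.npz',allow_pickle=True);c=f['c'].item()
P=cast(c,[[170,23],[169,250],[221,29.5],[240,255]],.008)*1000;print(P.round(1))
d=P[1]-P[0];print('long wall',np.hypot(*d),np.arctan2(d[1],d[0]))
f2=np.load('pics/top0.npz')['p'];ct=eyes.calibration('top')
hsv=cv2.cvtColor(f2,cv2.COLOR_RGB2HSV);m=(hsv[...,0]>8)&(hsv[...,0]<22)&(hsv[...,1]>60);m[:,240:]=0;m[:120]=0;m[200:]=0;m[:,:170]=0
b=max(blobs(m,50),key=lambda b:b.sum())
Q=cast(ct,pts(b),.007)*1000;print(Q.mean(0),b.sum());w,V=np.linalg.eigh(np.cov(Q.T));v=V[:,1];print('pca yaw',np.arctan(v[1]/v[0]),np.sqrt(w*12))
E
```

```text
[[592.2 211.4]
 [744.6 246.8]
 [585.6 242.8]
 [731.3 299.1]]
long wall 156.40084551859715 0.22806250694623517
[653.2996958 280.5008921] 2012
pca yaw 0.22809063056990156 [113.68961319 159.82005156]
```

Tray yaw 0.228 agrees in both views, and the tube lies over its +y side. Lowering.

```bash
python3 -m crank '[{"jaw":0,"x":0,"y":3,"z":40,"ax":0,"ay":0,"az":0},{"jaw":0,"x":0,"y":0,"z":35,"ax":0,"ay":0,"az":0},{"jaw":0,"x":0,"y":0,"z":15,"ax":0,"ay":0,"az":0},{"jaw":0,"x":0,"y":0,"z":8,"ax":0,"ay":0,"az":0},{"jaw":0,"x":0,"y":0,"z":0,"ax":0,"ay":0,"az":0},{"jaw":0,"x":0,"y":0,"z":0,"ax":0,"ay":0,"az":0}]'; python3 -m crank '[{"jaw":50,"x":0,"y":0,"z":0,"ax":0,"ay":0,"az":0},{"jaw":50,"x":0,"y":0,"z":0,"ax":0,"ay":0,"az":0},{"jaw":50,"x":0,"y":0,"z":-20,"ax":0,"ay":0,"az":0},{"jaw":50,"x":0,"y":0,"z":-50,"ax":0,"ay":0,"az":0},{"jaw":50,"x":0,"y":0,"z":-60,"ax":0,"ay":0,"az":0},{"jaw":65,"x":0,"y":0,"z":-25,"ax":0,"ay":0,"az":0},{"jaw":65,"x":0,"y":0,"z":0,"ax":0,"ay":0,"az":0}]'; python3 -c "
from h import *
c,p,H,S,V=wlook('w15')
plan(466.6,146.6,170,-.233+np.pi/2)"
```

```text
t: 29.65
eef_pos: [0.6831, 0.3202, 0.0152]
tool_rot: [0.001, -0.162, 0.987, 0.0]
contact_force: [-0.3, 0.4, 2.8]
gripper_width: 0.307
t: 30.52
eef_pos: [0.6839, 0.3207, 0.1737]
tool_rot: [0.003, -0.162, 0.987, 0.001]
contact_force: [-0.1, 0.4, 0.8]
gripper_width: 0.654
cam drift mm 1.77
t 30.62 at [681.7 319.7 169.1] az 32.0 shift x,y,z [ 169.4 -218.1   -0.9] tilt(world deg) [-0.  0.  0.] q7 1.36 w 0.65
```

View pics/w15.png

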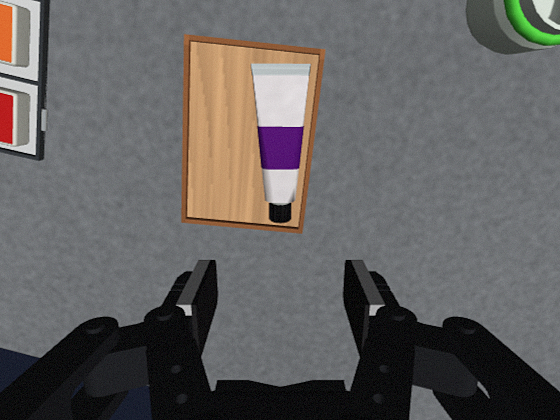

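The violet tube lies flat along the tray's +y wall (fold 281,68; cap 280,213). Going to the brown tube.

```bash
python3 -m crank '[{"jaw":65,"x":0,"y":0,"z":0,"ax":0,"ay":0,"az":10},{"jaw":65,"x":0,"y":0,"z":0,"ax":0,"ay":0,"az":10},{"jaw":65,"x":0,"y":0,"z":0,"ax":0,"ay":0,"az":10},{"jaw":65,"x":0,"y":0,"z":0,"ax":0,"ay":0,"az":2},{"jaw":65,"x":33.9,"y":-43.6,"z":0,"ax":0,"ay":0,"az":0},{"jaw":65,"x":33.9,"y":-43.6,"z":0,"ax":0,"ay":0,"az":0},{"jaw":65,"x":33.9,"y":-43.6,"z":0,"ax":0,"ay":0,"az":0},{"jaw":65,"x":33.9,"y":-43.6,"z":0,"ax":0,"ay":0,"az":0},{"jaw":65,"x":33.9,"y":-43.6,"z":0,"ax":0,"ay":0,"az":0},{"jaw":65,"x":0,"y":0,"z":0,"ax":0,"ay":0,"az":0},{"jaw":65,"x":0,"y":0,"z":0,"ax":0,"ay":0,"az":0},{"jaw":65,"x":0,"y":0,"z":0,"ax":0,"ay":0,"az":0}]'; python3 - <<'E'
from h import *
f=np.load('pics/w12.npz',allow_pickle=True)
c,p,H,S,V=wlook('w16')
# tube mask by brightness/colour + dark cap in a window; extreme points along the expected axis
a=np.array([np.cos(-.233),np.sin(-.233)]);n=np.array([-a[1],a[0]])
o=np.array([466.6,146.6])
g=np.indices(V.shape)[::-1].reshape(2,-1).T
W=cast(c,g,.010)*1000-o;m=((V>150)|(V<45)|((H<15)&(S>90))).ravel()
k=m&(W@a>-120)&(W@a<50)&(abs(W@n)<40);mm=max(blobs(k.reshape(V.shape),200),key=lambda b:b.sum())
px=pts(mm);A=(cast(c,px,.010)*1000-o)@a
f1=px[A<A.min()+2];f2=px[A>A.max()-2];fu=f1.mean(0);cu=f2.mean(0);print('fold px',fu,'cap px',cu,mm.sum())
F=cast(c,fu,.002)[0]*1000;K=cast(c,cu,.010)[0]*1000;v=K-F;L=np.hypot(*v);th=np.arctan2(v[1],v[0]);O=(F+v/L*98+K-v/L*32)/2
print(F,K,L,th,O)
plan(*O,12,th+np.pi/2)
E
```

```text
t: 32.12
eef_pos: [0.4676, 0.1479, 0.1688]
tool_rot: [0.0, 0.116, 0.993, 0.0]
contact_force: [-1.2, 0.0, 0.3]
gripper_width: 0.651
cam drift mm 0.16
fold px [277.66666667  63.00564972] cap px [277.93333333 219.8       ] 6454
[368.81816935 168.91581378] [497.81332486 138.72207954] 132.48174113138873 -0.22992926022931492 [465.44727026 146.29796134]
t 32.23 at [467.4 147.7 168.6] az -0.1 shift x,y,z [  1.6  -1.8 156.6] tilt(world deg) [-0.    0.01  0.  ] q7 0.94 w 0.66
```

View pics/w16.png

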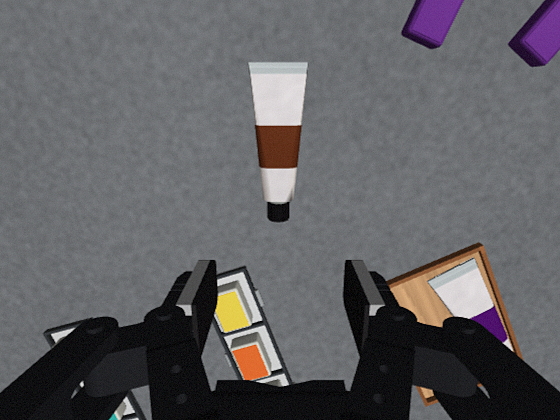

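The brown tube is centred (fold 278,63; cap 278,220), matching the measurement. Grasp and lift.

```bash
python3 -m crank '[{"jaw":65,"x":1,"y":-1.5,"z":40,"ax":0,"ay":0,"az":0},{"jaw":65,"x":0,"y":0,"z":45,"ax":0,"ay":0,"az":0},{"jaw":65,"x":0,"y":0,"z":40,"ax":0,"ay":0,"az":0},{"jaw":65,"x":0,"y":0,"z":20,"ax":0,"ay":0,"az":0},{"jaw":65,"x":0,"y":0,"z":12,"ax":0,"ay":0,"az":0},{"jaw":65,"x":0,"y":0,"z":0,"ax":0,"ay":0,"az":0},{"jaw":65,"x":0,"y":0,"z":0,"ax":0,"ay":0,"az":0},{"jaw":0,"x":0,"y":0,"z":0,"ax":0,"ay":0,"az":0},{"jaw":0,"x":0,"y":0,"z":0,"ax":0,"ay":0,"az":0},{"jaw":0,"x":0,"y":0,"z":0,"ax":0,"ay":0,"az":0},{"jaw":0,"x":0,"y":0,"z":0,"ax":0,"ay":0,"az":0},{"jaw":0,"x":0,"y":0,"z":0,"ax":0,"ay":0,"az":0}]' 60;  python3 -m crank '[{"jaw":0,"x":0,"y":0,"z":-20,"ax":0,"ay":0,"az":0},{"jaw":0,"x":0,"y":0,"z":-40,"ax":0,"ay":0,"az":0},{"jaw":0,"x":0,"y":0,"z":-40,"ax":0,"ay":0,"az":0},{"jaw":0,"x":0,"y":0,"z":0,"ax":0,"ay":0,"az":0},{"jaw":0,"x":0,"y":0,"z":0,"ax":0,"ay":0,"az":0}]'; python3 - <<'E'
from h import *
c,p,H,S,V=wlook('w17');d=np.load('pics/w17.npz',allow_pickle=True)['d']
R=np.array(c['R']);t=np.array(c['t']);P,RT,o=tool()
def pt(u,v):
    z=np.median(d[v-1:v+2,u-1:u+2]);X=R.T@(np.array([(u-c['cx'])/c['fx']*z,(v-c['cy'])/c['fy']*z,z])-t)*1000
    return RT.T@(X-P)
for uv in[(281,34),(281,60),(281,150),(281,240),(281,300),(279,318)]: print(uv,pt(*uv).round(1))
plan(629,245,112,.327+np.pi/2)
E
```

```text
t: 33.72
eef_pos: [0.4658, 0.146, 0.0129]
tool_rot: [0.001, 0.117, 0.993, 0.0]
contact_force: [-2.3, 0.1, 9.6]
gripper_width: 0.306
t: 34.35
eef_pos: [0.4649, 0.1457, 0.1117]
tool_rot: [-0.0, 0.116, 0.993, 0.0]
contact_force: [-0.3, -0.3, -0.7]
gripper_width: 0.303
cam drift mm 0.25
(281, 34) [98.5  0.2  9.4]
(281, 60) [88.9  0.2  7.2]
(281, 150) [54.7  0.3 -1.4]
(281, 240) [ 19.5   0.3 -10.2]
(281, 300) [ -6.1   0.4 -13.8]
(279, 318) [-17.3  -0.4 -10.1]
t 34.45 at [464.4 145.4 110.8] az -32.1 shift x,y,z [-187.9   41.5   -1.6] tilt(world deg) [ 0.05 -0.11  0.  ] q7 0.96 w 0.31
```

```bash
python3 -m crank '[{"jaw":0,"x":0,"y":0,"z":0,"ax":0,"ay":0,"az":10},{"jaw":0,"x":0,"y":0,"z":0,"ax":0,"ay":0,"az":10},{"jaw":0,"x":0,"y":0,"z":0,"ax":0,"ay":0,"az":10},{"jaw":0,"x":0,"y":0,"z":0,"ax":0,"ay":0,"az":10},{"jaw":0,"x":0,"y":0,"z":0,"ax":0,"ay":0,"az":10},{"jaw":0,"x":0,"y":0,"z":0,"ax":0,"ay":0,"az":10},{"jaw":0,"x":0,"y":0,"z":0,"ax":0,"ay":0,"az":10},{"jaw":0,"x":0,"y":0,"z":0,"ax":0,"ay":0,"az":10},{"jaw":0,"x":0,"y":0,"z":0,"ax":0,"ay":0,"az":10},{"jaw":0,"x":0,"y":0,"z":0,"ax":0,"ay":0,"az":10},{"jaw":0,"x":0,"y":0,"z":0,"ax":0,"ay":0,"az":10}]'; python3 -m crank '[{"jaw":0,"x":0,"y":0,"z":0,"ax":0,"ay":0,"az":10},{"jaw":0,"x":0,"y":0,"z":0,"ax":0,"ay":0,"az":10},{"jaw":0,"x":0,"y":0,"z":0,"ax":0,"ay":0,"az":10},{"jaw":0,"x":0,"y":0,"z":0,"ax":0,"ay":0,"az":7.9},{"jaw":0,"x":46.5,"y":-10.4,"z":0,"ax":0,"ay":0,"az":0},{"jaw":0,"x":46.5,"y":-10.4,"z":0,"ax":0,"ay":0,"az":0},{"jaw":0,"x":46.5,"y":-10.4,"z":0,"ax":0,"ay":0,"az":0},{"jaw":0,"x":46.5,"y":-10.4,"z":0,"ax":0,"ay":0,"az":0},{"jaw":0,"x":0,"y":0,"z":0,"ax":0,"ay":0,"az":0},{"jaw":0,"x":0,"y":0,"z":0,"ax":0,"ay":0,"az":0},{"jaw":0,"x":0,"y":0,"z":0,"ax":0,"ay":0,"az":0}]'; python3 - <<'E'
from h import *
c,p,H,S,V=wlook('w18')
plan(627.2,244.8,14,.327+np.pi/2)
E
```

```text
t: 35.83
eef_pos: [0.4646, 0.1454, 0.1107]
tool_rot: [0.0, 0.882, 0.472, -0.001]
contact_force: [0.8, -0.1, -0.8]
gripper_width: 0.304
t: 37.2
eef_pos: [0.627, 0.2437, 0.1112]
tool_rot: [0.0, 0.987, 0.162, -0.001]
contact_force: [0.3, -1.0, -0.5]
gripper_width: 0.302
cam drift mm 0.36
t 37.3 at [627.4 244.2 111.8] az -0.1 shift x,y,z [ 0.1 -0.6 97.8] tilt(world deg) [ 0.   -0.04  0.  ] q7 -1.29 w 0.31
```

View pics/w18.png

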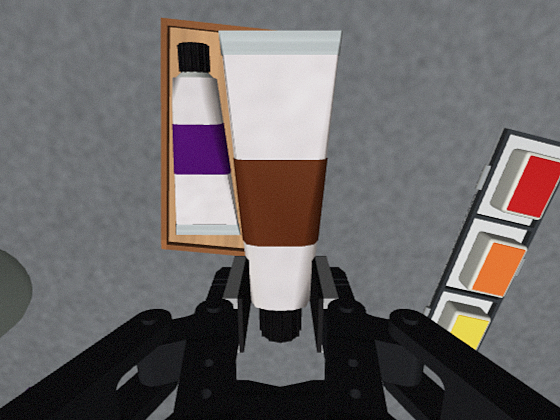

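The brown tube is held over the tray's free side, its cap opposite the violet cap (193,57). Lowering.

```bash
python3 -m crank '[{"jaw":0,"x":0,"y":0,"z":40,"ax":0,"ay":0,"az":0},{"jaw":0,"x":0,"y":0,"z":35,"ax":0,"ay":0,"az":0},{"jaw":0,"x":0,"y":0,"z":15,"ax":0,"ay":0,"az":0},{"jaw":0,"x":0,"y":0,"z":8,"ax":0,"ay":0,"az":0},{"jaw":0,"x":0,"y":0,"z":0,"ax":0,"ay":0,"az":0},{"jaw":0,"x":0,"y":0,"z":0,"ax":0,"ay":0,"az":0}]'; python3 -m crank '[{"jaw":50,"x":0,"y":0,"z":0,"ax":0,"ay":0,"az":0},{"jaw":50,"x":0,"y":0,"z":0,"ax":0,"ay":0,"az":0},{"jaw":50,"x":0,"y":0,"z":-20,"ax":0,"ay":0,"az":0},{"jaw":50,"x":0,"y":0,"z":-50,"ax":0,"ay":0,"az":0},{"jaw":50,"x":0,"y":0,"z":-60,"ax":0,"ay":0,"az":0},{"jaw":50,"x":0,"y":0,"z":-40,"ax":0,"ay":0,"az":0},{"jaw":50,"x":0,"y":0,"z":0,"ax":0,"ay":0,"az":0},{"jaw":50,"x":0,"y":0,"z":0,"ax":0,"ay":0,"az":0}]'; python3 - <<'E'
from h import *
wlook('w19')
c,d=eyes.calibration("scene"),0
p,d=eyes.read_camera("scene");cv2.imwrite("pics/scene1.png",cv2.resize(p[100:380,100:440,::-1],None,fx=2,fy=2))
p,d=eyes.read_camera("top");np.savez("pics/top1.npz",p=p,d=d)
a=cv2.imread('pics/w19.png')[:,:];b=cv2.resize(p[110:260,130:430,::-1],(560,280));cv2.imwrite('pics/fin.png',np.vstack([a[:310],b]))
E
```

```text
t: 38.05
eef_pos: [0.6291, 0.2449, 0.0151]
tool_rot: [-0.0, 0.987, 0.162, 0.001]
contact_force: [0.6, -0.6, 2.4]
gripper_width: 0.306
t: 39.05
eef_pos: [0.6278, 0.2449, 0.1841]
tool_rot: [-0.0, 0.987, 0.163, -0.0]
contact_force: [-1.1, -0.2, 1.0]
gripper_width: 0.503
cam drift mm 0.52
```

View pics/fin.png

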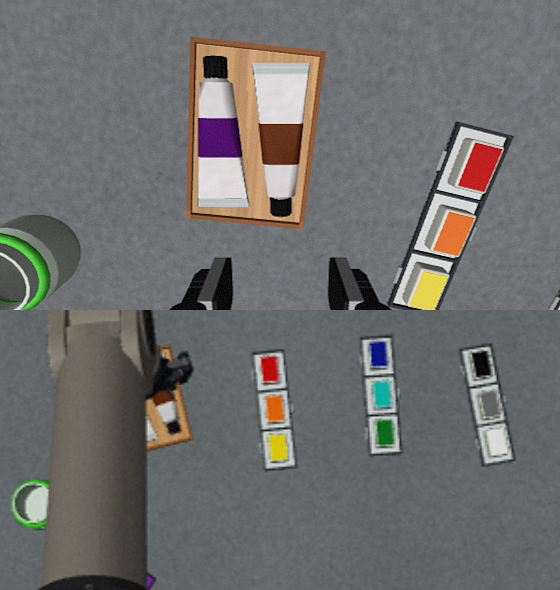

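View pics/scene1.png

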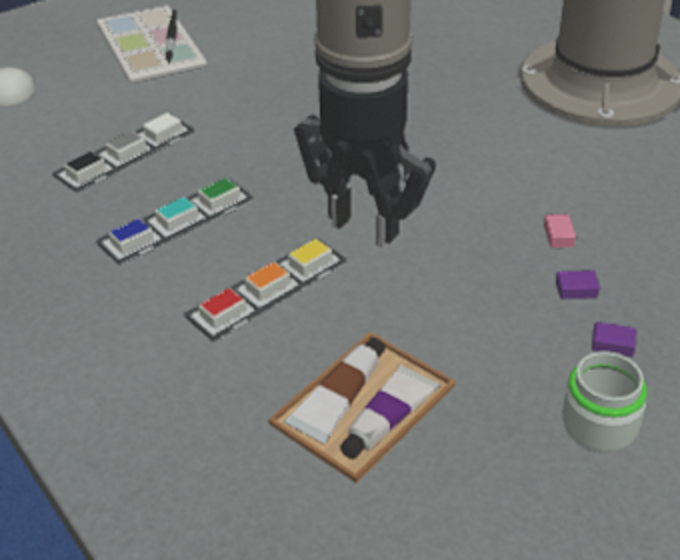

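All five pieces are in place: pans flat in the middle bays, tubes head to tail in the tray, pot untouched. Handing in.

```bash
python3 -c "
from station import ticket
print(ticket.hand_in())"
```

```text
the job is handed in; nothing more can be done
None
```

The job is handed in at about 39 s of robot time, and my last checks found all five pieces in place. No verdict is given.

- **Pans:** orange, grey and turquoise are in the warm, neutral and cool middle bays. Wrist-camera measurements after release put each within about 2 mm of its bay centre, with the long side within about 0.01 rad of the tin's.
- **Tubes:** violet lies at about (+34, +31) mm in the tray frame and brown at about (−31, −30) mm, caps at opposite ends. I worked these out from the tool position at release. The final pictures show both flat and clear of each other, but I did not measure them again.
- **Water pot:** the arm stayed clear of it, and it looks upright in the final pictures. I judged that by eye, without measuring its position.

**Disagreements in the measurements:**
- The top and wrist cameras differed by 2–4 mm on the tin and tray positions, so I averaged the two.
- My first top-camera position for the grey pan was about 20 mm off because it caught only part of the rim. I used the wrist measurement instead.
- My first two move commands were refused because rows were missing keys. Nothing moved.

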